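# Strike off a level scoop of inspection tags

### The job

Take the shallower of the two slotted metal scoops by its grip plate and scoop the stack of orange tags up off its post, all four at once. Then drag the loaded scoop sideways under the strike blade so that the blade knocks the top tag off and a level three stay in the scoop, and leave the scoop standing on the board, clear of the blade and let go. Do not touch the tags with the gripper; the tag that is struck off may lie where it falls.

Things in the scene. Friction and masses are not known exactly. Their poses are not given: they have to be found in the camera images.
- scoop: Shallower metal scoop, 90 x 90 mm, rim 35 mm high (the other: 70). Origin: pocket centre, at the underside; +x from grip to slotted front, z up. Pocket 82 x 82 inside, floor and walls 4. Slot 36 wide through front wall and floor, from x=45 to x=-17. Black upright grip plate at x=-85, y=0: 26 long, 14 thick in y, top at z=95, joined by a low neck. 0.14 to 0.24 kg. Starts slot away from robot.
- tag3: Third from the bottom of a loose stack of four equal orange plastic discs, 64 mm diameter, 12 thick, 30 g. Origin: centre of its underside. The stack stands on the flat top of a fixed steel post, 18 diameter, 55 high, no base plate, centred under it within 2 mm; stack top 103 above the board. Lying in the scoop, this tag's underside is 28 above the scoop's underside, its top 5 above the rim.
- tag4: Top (surplus) tag of that stack, same disc, origin at the centre of its underside. The scoop, level on the board, passes under the stack with the post entering its slot; pocket centred on the post (within 8 mm), lifting it takes all four tags into the pocket. They are then off the post when the scoop's underside is over 51 mm up. In the scoop this tag lies wholly above the rim, underside at 40 mm.
- strike: Fixed stand. Upright steel blade 6 mm thick along the stand's x, from a free end at x=-55 to a grey post (30 x 40, 85 high) at x=80; lower edge 45, upper 81 above the board. Origin: on the board under the blade, where the pocket centre should pass. Slide the scoop on the board along the stand's y, either way, its x along the stand's x: the blade clears the third tag by 5 and pushes off the fourth.
There are look-alikes about, which are no part of the job. Leave any red look-alike of the scoop alone. What is shaped like the tag4 but blue or green is not meant.

How it is judged:
By the outcome, as a careful person would: the job done as asked, in the order asked, and still so for the second after the job is handed in, with the robot touching nothing.
It also fails if it takes over 51 s, if anything falls off the work surface, if the arm or the gripper's body presses on something with over 40 N, if the wrist force passes 120 N, or if a joint passes its speed limit or range.

### The arm

A 7-joint arm with a two-finger parallel gripper is mounted at the origin on the work surface. World frame = base frame: x ahead of the robot, y to its left, z up, the work surface at z = 0. Lengths are in m, angles in rad, forces in N, time in s.
With the tool pointing down it reaches from about 0.4 to 0.85 m from the base axis. Payload 4.5 kg.
Tool frame: the origin (TCP) lies between the finger pads; the fingertips stand 19 mm ahead of it and the grasp point (between the pads) is the TCP (r.tips_ahead is the distance from the TCP to the fingertips, in m); z points along the fingers, y is the line along which they close (so a half turn about z gives the same grasp; the last joint's range is limited). The gripper opens to 88 mm and grips with 3 to 60 N. Pads are 18 mm wide; open, the fingers measure 123 mm over their backs; the gripper's body (75 mm by 187 mm) begins 45 mm behind the grasp point.
Start: joints at [-1.29, 0.689, -0.195, 1.565, 0.157, 0.902, -0.215], TCP at [0.153, 0.606, 0.222] pointing down, gripper open.
Joint ranges: [-3.01, 3.01], [-0.46, 2.08], [-1.47, 1.51], [0.13, 2.56], [-1, 4.14], [0.04, 2.09], [-2.66, 2.66]. Speed limits (rad/s): [2.57, 2.57, 3.14, 3.14, 3.14, 3.14, 3.14].

### API

Orientations are given as a unit quaternion [x, y, z, w].
In Python, from plant import r, cams, models gives the robot as it stands. The module is installed in compiled form; this text tells all that it offers.
- The arm moves only by the tool jog_arm, never from a script. Its arguments are lists of equal length, an entry for each row: "turn": the turn, a rotation vector about the tool's x, y, z in rad, a list of three; "translation": the shift along the tool's x, y, z in m, a list of three; "grip": the closure, from 0 (fully open) to 1 (shut). In form: {"turn": [[ax, ay, az], ...], "translation": [[tx, ty, tz], ...], "grip": [grip, ...]}. A call has 1 to 20 rows; each row is the pose to reach, as a shift and turn from the pose commanded when the call began, along the tool's axes at that moment; what a row does not reach only later rows make up. A row lasts 1/8 s, in which the tool goes at most 62.5 mm and 10.7 degrees, less where a joint would pass 70% of its speed; a pose out of reach is approached as far as the arm can. A call with a gripper value outside its range is refused whole. The fingers move at their own pace and stop on an object; "force" is the grip in N (left out, the last holds). Time passes only in rows, so rows that repeat a pose let the fingers close. It gives the time, the measured TCP pose, the force, the opening and the grip force at its end, in the units of the state.
- r.get_state(): the state, without advancing time (a new reading comes with each control period).
- cams.snapshot(name): name is "scene" or "side" or "wrist"; returns the picture (480x640x3 uint8, red, green, blue); there is no depth.
- cams.camera_params(name): a dict with "fx", "fy", "cx", "cy" (pixels), "k1" (the pictures are not rectified: a ray, as slopes to the right and down, at radius r is drawn at 1 + k1 r^2 times it, then the intrinsics apply), "eye" and "orientation" of the camera in the world. Camera axes: x right, y up, looking along -z (the intrinsics and any distortion apply to the point x, -y, -z); pixel columns grow to the right and rows downward; lengths in m; the calibration is good to about 2 mm. A picture is of the moment at which its call begins: read the wrist's pose just before it. camera_params takes no time and is no camera call; for the wrist camera it gives the pose at the moment of the call.
- r.finish_job(): hands the job in; it is judged then, once.
Trained networks look in the newest picture that a camera, given by its name, has taken for a name from the list of things; names that differ only in an ending like _2 or _b are one class to them, and where a whole thing is asked for, a point or a joint stands for the part that bears it (a point fixed in the world has none). Each returns a list of dicts, best first, with "p" (0 to 1); they miss things now and then, are a little off and sometimes report something else, mostly with a low value. They report only what shows in the picture. A call takes as long as a camera call. They do not tell look-alikes from the thing itself.
- models.find_in(camera, name): "position" ([x, y, z] in m, in world coordinates, good to about 4 mm: the middle of the surface that is visible of it).
- models.masks_of(camera, name): "pixels" (480x640 bool, what is visible of it).
- models.place_of(camera, name): "position" ([x, y, z] in m, in world coordinates, good to about 4 mm: a listed point, or the origin of a listed thing).
The state is a dict: "clock": time; "q": joint angles; "qd": joint speeds; "joint_torque": joint torques, N m; "tool_pos": TCP position; "eef_rot": TCP orientation; "contact_force": force on the tool from outside, world axes, zero at the start; "moment": the same for the moment, N m; "opening": opening from 0.0 (shut) to 1.0 (fully open); "finger_force": force on a finger pad.
Only numpy, scipy, OpenCV 4.12 (cv2) and the standard library are available. Lean on these libraries where they do the work, as an engineer would, in place of code of your own. Each camera call takes 0.05 s, during which the arm holds its last target. There are 200 camera calls.

## Working session

There is one attempt and no reset: what is moved stays moved. The work goes in short steps, Python scripts to look and compute and a tool call to move; the robot and the scene stay as the last step left them, time stands still between calls to the robot, and variables do not carry over. Pictures are saved under pics/ and viewed, at most 12 in all, crops included, and the job is handed in when it is done.

Besides the shell and the picture viewer there is one more tool, called after "Request:" as name(argument=value, ...) on one line, values as JSON. jog_arm: Moves the arm, as the interface text tells. Its arguments: {"type":"object","properties":{"turn":{"type":"array"},"translation":{"type":"array"},"grip":{"type":"array"},"force":{"type":"number"}},"required":["turn","translation","grip"]}

```bash
mkdir -p pics; cat > h.py <<'E'
import numpy as np, cv2
from plant import r,cams,models
from scipy.spatial.transform import Rotation as R
def ray(c,u,v):
    p=c if isinstance(c,dict) else cams.camera_params(c)
    x=(u-p['cx'])/p['fx'];y=(v-p['cy'])/p['fy']
    rd=np.hypot(x,y);t=rd
    for _ in range(30): t=rd/(1+p['k1']*t*t)
    s=t/rd if rd>0 else 1
    d=R.from_quat(p['orientation']).apply([x*s,-y*s,-1]) if np.size(p['orientation'])==4 else np.array(p['orientation'])@[x*s,-y*s,-1]
    return np.array(p['eye']),d
def onz(c,u,v,z):
    e,d=ray(c,u,v); return e+d*(z-e[2])/d[2]
def proj(c,P):
    p=c if isinstance(c,dict) else cams.camera_params(c)
    q=R.from_quat(p['orientation']).inv().apply(np.array(P)-p['eye'])
    x=q[...,0]/-q[...,2];y=-q[...,1]/-q[...,2];k=1+p['k1']*(x*x+y*y)
    return np.stack([p['fx']*x*k+p['cx'],p['fy']*y*k+p['cy']],-1)
E
python3 - <<'E'
from h import *
for c in ['scene','side']:
    im=cams.snapshot(c); cv2.imwrite(f'pics/{c}0.png',im[...,::-1])
    p=cams.camera_params(c); print(p)
    for n in ['scoop','tag3','tag4','strike']:
        for d in models.place_of(c,n): print(c,n,np.round(d['position'],3),round(d['p'],2),proj(p,d['position']).round())
print(r.get_state())
E
```

```text
{'fx': 607.1652616217631, 'fy': 607.1652616217631, 'cx': 320.6132643061566, 'cy': 239.89877034157124, 'k1': -0.08485709826346693, 'eye': array([1.22229853, 0.43497971, 0.7240695 ]), 'orientation': array([0.22096561, 0.37542221, 0.77202459, 0.46282869])}
scene scoop [ 0.529  0.38  -0.001] 0.83 [501. 349.]
scene scoop [ 0.359 -0.033  0.001] 0.67 [322. 219.]
scene tag3 [ 0.67  -0.037  0.003] 0.96 [231. 316.]
scene tag3 [ 0.424  0.15  -0.001] 0.87 [393. 266.]
scene tag3 [0.664 0.075 0.09 ] 0.7 [288. 298.]
scene tag3 [0.666 0.071 0.081] 0.6 [286. 302.]
scene tag4 [ 0.67  -0.037  0.003] 0.96 [231. 316.]
scene tag4 [ 0.424  0.15  -0.001] 0.87 [393. 266.]
scene tag4 [0.664 0.075 0.09 ] 0.7 [288. 298.]
scene tag4 [0.666 0.071 0.081] 0.6 [286. 302.]
{'fx': 504.69204801014587, 'fy': 504.69204801014587, 'cx': 317.5206160938842, 'cy': 250.60990049270035, 'k1': -0.02882650788618892, 'eye': array([ 0.45341768, -0.85069952,  0.59875166]), 'orientation': array([ 0.50979339, -0.02210683, -0.01338914,  0.85990855])}
side scoop [ 0.358 -0.032 -0.003] 0.88 [243. 319.]
side scoop [0.53  0.375 0.001] 0.86 
[... 455 characters left out ...]
0.5, 'q': array([-1.29015712,  0.68915124, -0.19458117,  1.56537721,  0.15731499,
        0.90248488, -0.21512408]), 'qd': array([-0.00136434,  0.00011187, -0.000563  ,  0.00039192,  0.00076529,
        0.00145426,  0.00203338]), 'joint_torque': array([ 5.36546468e-04, -5.27096915e+01, -1.26560904e+00, -1.53605586e+01,
       -5.19295852e-02,  2.91933939e-04,  5.53627228e-05]), 'tool_pos': array([0.15269821, 0.60603992, 0.22148959]), 'eef_rot': array([ 1.23105249e-01,  9.92393620e-01, -1.82391114e-05,  5.72885353e-06]), 'contact_force': array([-0.29111465,  0.41454384, -0.1919804 ]), 'moment': array([-0.03371019, -0.00570659, -0.03440352]), 'finger_force': 0.0, 'opening': 0.9981458676551933}
```

View pics/scene0.png

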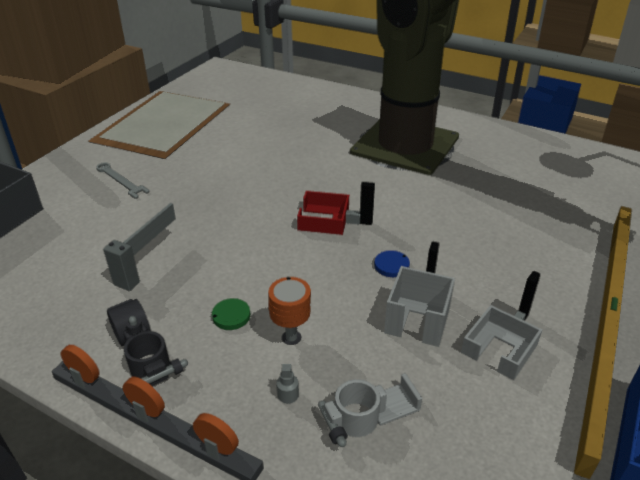

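View pics/side0.png

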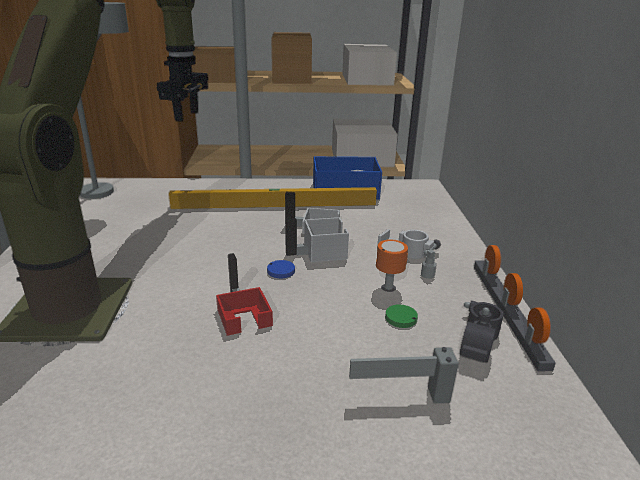

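The two pictures show the shallow grey scoop at scene (503,342), the deeper grey one at (420,305) and the red one at (323,212). The orange stack on its post is at (290,300). Green and blue discs lie at (231,313) and (392,263), and the rack's orange discs are at (80,365), (143,397) and (215,434). The strike stand is at (145,245). I choose the scoop at (503,342) because it is grey and low-rimmed, and the orange stack on the post. Next is a close crop to check this.

```bash
python3 - <<'E'
import cv2,numpy as np
s=cv2.imread('pics/scene0.png');d=cv2.imread('pics/side0.png')
f=lambda im,x,y,w,h,k:cv2.resize(im[y:y+h,x:x+w],None,fx=k,fy=k,interpolation=cv2.INTER_CUBIC)
top=np.hstack([f(s,450,265,100,120,4),f(s,95,195,100,120,4)][:2])
out=np.zeros((600,800,3),np.uint8);a=f(s,455,268,100,110,4);out[:440,:400]=a;out[:400,400:]=f(s,95,195,100,100,4)
out[440:600,:400]=0
out[400:600,400:]=f(d,345,340,120,60,3.3333)[:, :400][:200]
out[440:600,:400]=f(s,250,270,100,80,4)[:160*1,:400][:160] if 0 else f(s,250,270,200,80,2)
cv2.imwrite('pics/c1.png',out)
E
```

```text
(no output)
```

View pics/c1.png

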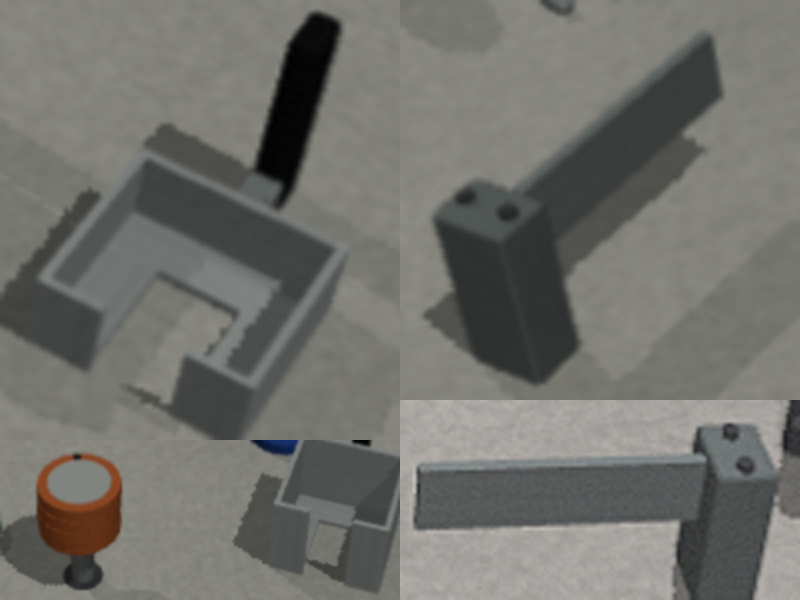

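```bash
cat > m.py <<'E'
from h import *
from scipy.optimize import least_squares
def T(q,pts):
    c,s=np.cos(q[2]),np.sin(q[2]); p=np.array(pts,float)
    return np.c_[q[0]+c*p[:,0]-s*p[:,1],q[1]+s*p[:,0]+c*p[:,1],p[:,2]]
def fit(obs,q0):
    # obs: list of (camparams, pts, pix)
    f=lambda q:np.concatenate([(proj(c,T(q,p))-np.array(x)).ravel() for c,p,x in obs])
    s=least_squares(f,q0,loss='soft_l1'); return s.x,f(s.x).reshape(-1,2).round(1)
E
python3 - <<'E'
from m import *
S=cams.camera_params('scene');D=cams.camera_params('side')
g=lambda l:[(455+x/4-.4,268+y/4-.4) for x,y in l]
pts=[(-.045,.045,.035),(-.045,-.045,.035),(.045,.045,.035),(.045,-.045,.035),(-.085,0,.095)]
pix=g([(345,250),(145,152),(248,385),(42,280),(318,22)])
print(fit([(S,pts,pix)],[.53,.378,0.2]))
# strike
g1=lambda l:[(95+(x-400)/4-.4,195+y/4-.4) for x,y in l]
g2=lambda l:[(345+(x-400)/3.333-.4,340+(y-400)/3.333-.4) for x,y in l]
for s in (0,):
  bl=[(-.055,.0,.081)]
  print('corner pts',[onz(S,*p,.085).round(3) for p in g1([(438,215),(480,180),(550,205),(500,240)])],[onz(S,*p,.081).round(3) for p in g1([(710,34)])],onz(S,*g1([(722,96)])[0],.045).round(3))
  print([onz(D,*p,.085).round(3) for p in g2([(697,428),(755,425),(777,475),(708,483)])],[onz(D,*p,.081).round(3) for p in g2([(418,465),(703,457)])],onz(D,*g2([(416,528)])[0],.045).round(3))
# tags by colour & network
for c in ['scene','side']:
  cams.snapshot(c)
  for d in models.masks_of(c,'tag4')+models.masks_of(c,'tag3'):
    v,u=np.nonzero(d['pixels']);print(c,round(d['p'],2),u.min(),u.max(),v.min(),v.max())
  im=cams.snapshot(c).astype(int)
  m=((im[...,0]>1.6*im[...,1])&(im[...,0]>100)).astype(np.uint8)
  n,l,st,ce=cv2.connectedComponentsWithStats(m)
  print([x.tolist() for x in st[1:] if x[4]>100])
E
```

```text
(array([ 0.53012947,  0.37681968, -0.18675717]), array([[ 1.4, -0.6],
       [-0.7, -1.2],
       [ 0.9,  1.2],
       [-1.8, -0.7],
       [-0. ,  2.2]]))
corner pts [array([ 0.704, -0.264,  0.085]), array([ 0.678, -0.265,  0.085]), array([ 0.676, -0.226,  0.085]), array([ 0.704, -0.229,  0.085])] [array([ 0.54 , -0.251,  0.081])] [ 0.54  -0.251  0.045]
[array([ 0.679, -0.234,  0.085]), array([ 0.707, -0.232,  0.085]), array([ 0.708, -0.268,  0.085]), array([ 0.674, -0.272,  0.085])] [array([ 0.543, -0.253,  0.081]), array([ 0.678, -0.25 ,  0.081])] [ 0.544 -0.256  0.045]
scene 0.92 374 410 250 277
scene 0.91 212 249 297 329
scene 0.73 269 309 302 316
scene 0.67 268 310 276 310
scene 0.92 374 410 250 277
scene 0.91 212 249 297 329
scene 0.73 269 309 302 316
scene 0.67 268 310 276 310
[[269, 278, 41, 29, 330], [64, 345, 33, 25, 270], [127, 378, 36, 27, 315], [198, 414, 39, 29, 357]]
side 0.93 267 294 260 277
side 0.9 385 416 304 327
side 0.66 377 408 239 259
side 0.49 377 406 254 263
side 0.93 267 294 260 277
side 0.9 385 416 304 327
side 0.66 377 408 239 259
side 0.49 377 406 254 263
[[377, 240, 31, 34, 651], [490, 245, 11, 27, 142], [510, 273, 13, 30, 170], [216, 287, 56, 39, 455], [221, 293, 34, 12, 139], [535, 308, 15, 34, 217]]
```

```bash
cat >> m.py <<'E'
def yaw(q=None):
    x=R.from_quat(r.get_state()['eef_rot'] if q is None else q).as_matrix()[:,0]; return np.arctan2(x[1],x[0])
def cmd(target,ty,pos=None,th=None):
    s=r.get_state(); pos=s['tool_pos'] if pos is None else np.array(pos); th=yaw() if th is None else th
    d=np.array(target)-pos
    X=np.array([np.cos(th),np.sin(th),0]);Y=np.array([np.sin(th),-np.cos(th),0])
    return [round(float(d@X),4),round(float(d@Y),4),round(float(-d[2]),4)],round(float((th-ty+np.pi)%(2*np.pi)-np.pi)*1,4)
E
python3 - <<'E'
from m import *
S=cams.camera_params('scene');D=cams.camera_params('side')
a=np.linspace(0,2*np.pi,181)
cyl=np.vstack([np.c_[.032*np.cos(a),.032*np.sin(a),0*a+z] for z in (.055,.103)])
def f(q):
    o=[]
    for c,b in ((S,(268,310.5,276,None)),(D,(376.5,408,239.5,274))):
        p=proj(c,cyl+[q[0],q[1],0]); e=[p[:,0].min(),p[:,0].max(),p[:,1].min(),p[:,1].max()]
        o+=[x-y for x,y in zip(e,b) if y is not None]
    return o
s=least_squares(f,[.665,.073]);print('stack',s.x.round(4),np.round(s.fun,1))
print('post base',onz(S,290.5,341,0),onz(D,388,301,0))
print('deep front-left bottom etc',onz(S,391,332,0).round(3),onz(S,443,341,0).round(3),'rim',[onz(S,u,v,.07).round(3) for u,v in((401,268),(452,289),(388,303),(445,316))], 'plate top?',onz(S,433,243,.13).round(3),onz(S,433,243,.095).round(3))
print(cmd([.447,.392,.20],np.deg2rad(169.3)),np.rad2deg(yaw()))
E
```

```text
stack [0.6648 0.0759] [-1.1 -0.1  1.3 -1.5 -0.6 -0.6 -0.6]
post base [0.66939195 0.07774649 0.        ] [0.65657853 0.02253746 0.        ]
deep front-left bottom etc [0.577 0.211 0.   ] [0.556 0.293 0.   ] rim [array([0.5  , 0.191, 0.07 ]), array([0.509, 0.282, 0.07 ]), array([0.586, 0.205, 0.07 ]), array([0.571, 0.292, 0.07 ])] plate top? [0.488 0.235 0.13 ] [0.444 0.224 0.095]
([-0.3377, -0.1357, 0.0216], -0.06) 165.86206309914675
```

Request:
jog_arm(turn=[[0, 0, -0.06], [0, 0, -0.06], [0, 0, -0.06], [0, 0, -0.06], [0, 0, -0.06], [0, 0, -0.06], [0, 0, -0.06], [0, 0, -0.06], [0, 0, -0.06]], translation=[[-0.338, -0.136, 0.022], [-0.338, -0.136, 0.022], [-0.338, -0.136, 0.022], [-0.338, -0.136, 0.022], [-0.338, -0.136, 0.022], [-0.338, -0.136, 0.022], [-0.338, -0.136, 0.022], [-0.338, -0.136, 0.022], [-0.338, -0.136, 0.022]], grip=[0, 0, 0, 0, 0, 0, 0, 0, 0])

```text
clock: 2.02
tool_pos: [0.4455, 0.3934, 0.1997]
eef_rot: [0.092, 0.996, 0.001, -0.0]
contact_force: [-0.5, 1.0, 1.1]
opening: 0.999
finger_force: 0.0
```

```bash
python3 - <<'E'
from m import *
P=cams.camera_params('wrist');im=cams.snapshot('wrist');s=r.get_state()
print(s['clock'],s['tool_pos'],np.rad2deg(yaw()),P)
q=[.530,.377,-.187]
box=[(x,y,.095) for x in(-.098,-.072) for y in(-.007,.007)]+[(x,y,.035) for x in(-.045,.045) for y in(-.045,.045)]
pp=proj(P,T(q,box));print(pp.round())
o=im[...,::-1].copy()
for u,v in pp:
    if 0<=u<640 and 0<=v<480: cv2.circle(o,(int(u),int(v)),2,(255,0,255),-1)
cv2.imwrite('pics/w1.png',o);cv2.imwrite('pics/w1raw.png',im[...,::-1])
E
```

```text
2.075 [0.44561626 0.39329794 0.19974023] 169.48814279040275 {'fx': 385.33291501311425, 'fy': 385.33291501311425, 'cx': 317.01797938024845, 'cy': 238.9770602833187, 'k1': 0.014423911257820334, 'eye': array([0.36365709, 0.40777724, 0.36373269]), 'orientation': array([-0.1223163 , -0.10255359,  0.63155508,  0.75872239])}
[[307. 215.]
 [327. 215.]
 [307. 249.]
 [326. 249.]
 [267. 254.]
 [366. 255.]
 [271. 340.]
 [362. 340.]]
```

View pics/w1.png

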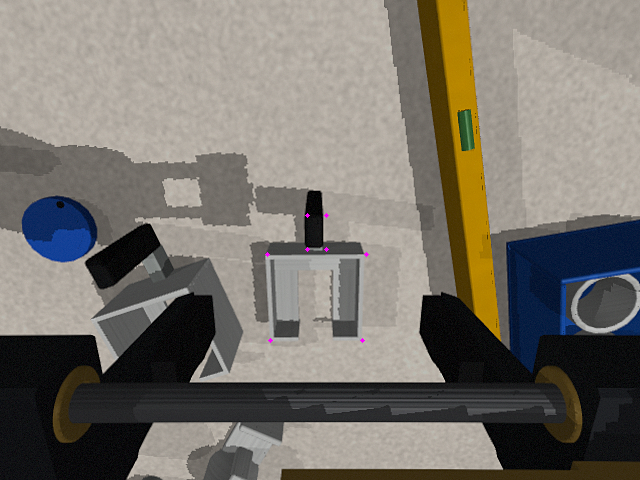

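The wrist view shows the shallow scoop's plate at (315,220) and its pocket at (316,297), matching the overlay within about 2 px. The deep scoop is to the left, with its nearest corner at (243,330), and the yellow beam is right of column 440.

```bash
python3 - <<'E'
from m import *
P=cams.camera_params('wrist');im=cv2.imread('pics/w1raw.png')
g=im.max(2)
for v in (205,225,235,242): 
    u=np.nonzero(g[v,290:340]<40)[0]+290; print(v,u.min(),u.max())
print('deep corner',onz(P,243,330,.07),onz(P,210,258,.07),'beam',onz(P,447,215,.0),onz(P,470,300,0),onz(P,455,215,.05))
print(onz(P,315,246,.095),onz(P,313,192,.01),onz(P,[266][0],254,.035),onz(P,365,254,.035),onz(P,273,341,.035),onz(P,361,341,.035))
print(cmd([.4465,.3925,.065],np.deg2rad(169.3)))
E
```

```text
205 306 321
225 305 322
235 305 322
242 305 322
deep corner [0.53018206 0.31179639 0.07      ] [0.46002146 0.30148974 0.07      ] beam [0.4814747  0.51496992 0.        ] [0.57802336 0.53148051 0.        ] [0.4665106  0.50680471 0.05      ]
[0.45672903 0.38929299 0.095     ] [0.43348798 0.39137859 0.01      ] [0.47697735 0.33990729 0.035     ] [0.49335094 0.42854602 0.035     ] [0.56743366 0.32640415 0.035     ] [0.58319096 0.4115838  0.035     ]
([-0.001, -0.0006, 0.1347], 0.0033)
```

Request:
jog_arm(turn=[[0, 0, 0], [0, 0, 0], [0, 0, 0], [0, 0, 0], [0, 0, 0], [0, 0, 0], [0, 0, 0], [0, 0, 0], [0, 0, 0], [0, 0, 0], [0, 0, 0], [0, 0, 0], [0, 0, 0]], translation=[[0, 0.002, 0.04], [0, 0.002, 0.08], [0, 0.002, 0.11], [0, 0.002, 0.135], [0, 0.002, 0.135], [0, 0.002, 0.135], [0, 0.002, 0.135], [0, 0.002, 0.135], [0, 0.002, 0.135], [0, 0.002, 0.135], [0, 0.002, 0.135], [0, 0.002, 0.135], [0, 0.002, 0.135]], grip=[0, 0, 0, 0, 0, 0.9, 0.9, 0.9, 0.9, 0.9, 0.9, 0.9, 0.9], force=55)

```text
clock: 3.7
tool_pos: [0.4474, 0.3934, 0.0644]
eef_rot: [0.093, 0.996, -0.0, -0.0]
contact_force: [0.5, 0.1, -0.3]
opening: 0.15
finger_force: 55.0
```

```bash
python3 - <<'E'
from m import *
s=r.get_state();print(s['clock'],s['tool_pos'],np.rad2deg(yaw()),s['opening'],s['finger_force'],s['contact_force'])
E
```

```text
3.7 [0.44743105 0.39340195 0.06441957] 169.29650474682458 0.15039288051526437 54.97337579727173 [ 0.4581629   0.14426722 -0.33887838]
```

Request:
jog_arm(turn=[[0, 0, 0], [0, 0, 0], [0, 0, 0], [0, 0, 0], [0, 0, 0], [0, 0, 0], [0, 0, -0.02], [0, 0, -0.04], [0, 0, -0.07], [0, 0, -0.1], [0, 0, -0.14], [0, 0, -0.17], [0, 0, -0.187], [0, 0, -0.187], [0, 0, -0.187], [0, 0, -0.187]], translation=[[0, 0, -0.015], [0, 0, -0.05], [0, 0, -0.09], [0, 0, -0.13], [0, 0, -0.17], [0, 0, -0.19], [-0.007, -0.02, -0.2], [-0.021, -0.06, -0.2], [-0.037, -0.105, -0.2], [-0.053, -0.15, -0.2], [-0.069, -0.195, -0.2], [-0.085, -0.24, -0.2], [-0.099, -0.28, -0.2], [-0.105, -0.298, -0.2], [-0.107, -0.303, -0.2], [-0.107, -0.303, -0.2]], grip=[0.9, 0.9, 0.9, 0.9, 0.9, 0.9, 0.9, 0.9, 0.9, 0.9, 0.9, 0.9, 0.9, 0.9, 0.9, 0.9], force=60)

```text
clock: 5.7
tool_pos: [0.4964, 0.0767, 0.2649]
eef_rot: [-0.0, 1.0, 0.0, 0.0]
contact_force: [-0.2, -0.2, -2.2]
opening: 0.152
finger_force: 60.0
```

```bash
python3 - <<'E'
from m import *
P=cams.camera_params('wrist');im=cams.snapshot('wrist');s=r.get_state();im2=cams.snapshot('side');im3=cams.snapshot('scene')
print(s['clock'],s['tool_pos'],np.rad2deg(yaw()),s['opening'],s['contact_force'],P['eye'],P['orientation'])
np.savez('w2.npz',**{k:P[k] for k in P})
o=np.zeros((480,800,3),np.uint8);o[:,:480]=im[:,80:560];o[:240,480:]=im2[100:340,230:550];o[240:,480:]=im3[170:410,150:470]
cv2.imwrite('pics/w2.png',o[...,::-1])
E
```

```text
5.75 [0.49631975 0.07730566 0.26487844] -179.85588967576248 0.14778709534698078 [-0.46835209  0.86064472 -1.09103769] [0.41298809 0.07604552 0.42881861] [-0.11304569 -0.11375479  0.698565    0.69734314]
```

View pics/w2.png

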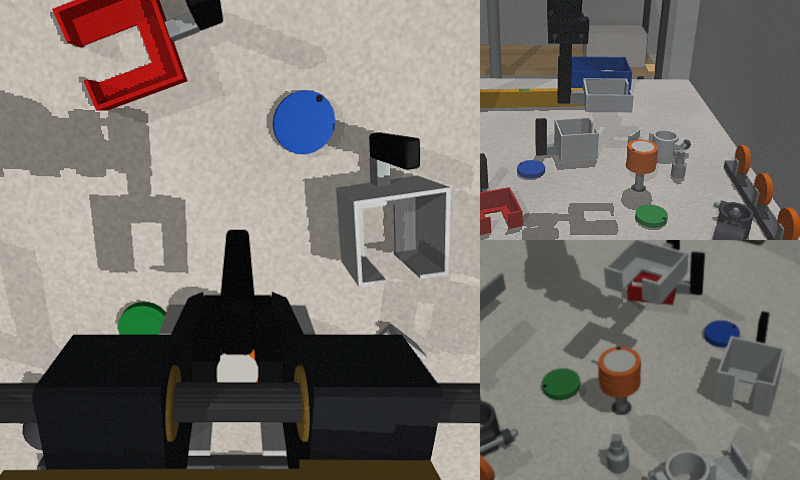

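The panels show the scoop held level at the right-hand top view (583,95), and the stack undisturbed at (640,160). Next I lower it just short of the board, backed off from the stack.

Request:
jog_arm(turn=[[0, 0, 0], [0, 0, 0], [0, 0, 0], [0, 0, 0], [0, 0, 0], [0, 0, 0], [0, 0, 0], [0, 0, 0]], translation=[[0.02, 0, 0.03], [0.02, 0, 0.07], [0.02, 0, 0.11], [0.02, 0, 0.15], [0.02, 0, 0.18], [0.02, 0, 0.195], [0.02, 0, 0.196], [0.02, 0, 0.196]], grip=[0.9, 0.9, 0.9, 0.9, 0.9, 0.9, 0.9, 0.9])

```text
clock: 6.85
tool_pos: [0.4769, 0.0768, 0.069]
eef_rot: [-0.001, 1.0, 0.0, 0.0]
contact_force: [-0.8, 0.1, -2.2]
opening: 0.154
finger_force: 60.0
```

```bash
python3 - <<'E'
from m import *
s=r.get_state();print(s['clock'],s['tool_pos'],np.rad2deg(yaw()),s['contact_force'])
i=cams.snapshot('scene');j=cams.snapshot('side')
tp=s['tool_pos'];q=[tp[0]+.0845,tp[1],0]
f=lambda im,x,y,w,h,k:cv2.resize(im[y:y+h,x:x+w],None,fx=k,fy=k,interpolation=cv2.INTER_CUBIC)
pts=[(x,y,.035+.003) for x in(-.045,.045) for y in(-.045,.045)]+[(.045,-.045,.003)]
for c in ('scene','side'): print(proj(cams.camera_params(c),T(q,pts)).round(1).tolist())
o=np.zeros((600,800,3),np.uint8);o[:,:440]=f(i,230,230,110,150,4);o[:480,440:]=f(j,310,210,90,120,4)
cv2.imwrite('pics/w3.png',o[...,::-1])
E
```

```text
6.85 [0.47690378 0.07678485 0.06896416] -179.93382226194504 [-0.77220912  0.0711651  -2.17788065]
[[311.4, 259.2], [357.8, 275.2], [285.0, 290.4], [333.4, 308.4], [285.9, 305.5]]
[[321.9, 283.7], [319.7, 262.0], [365.0, 283.5], [359.9, 261.9], [363.9, 297.5]]
```

View pics/w3.png

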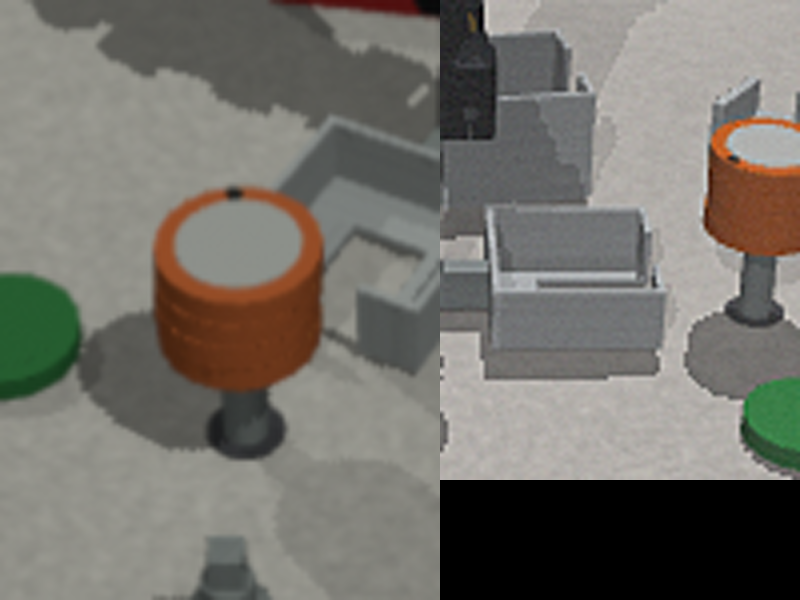

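```bash
python3 - <<'E'
from m import *
S=cams.camera_params('scene');D=cams.camera_params('side')
print(onz(S,291.3,337,0).round(4),onz(D,388.3,287.2,0).round(4))
a=lambda l:[(310+(x-440)/4-.4,210+y/4-.4) for x,y in l]
b=lambda l:[(230+x/4-.4,230+y/4-.4) for x,y in l]
for z in(.036,.038,.040,.042):
  pd=[(-.045,-.045,z),(.045,-.045,z),(-.045,.045,z),(.045,-.045,z-.035)]
  ps=[(-.045,-.045,z)]
  q,e=fit([(D,pd,a([(489,286),(663,287),(489,207),(659,347)])),(S,ps,b([(335,118)]))],[.561,.077,0]);print(z,q.round(4),e.tolist())
# disc top silhouette refit with sharper numbers
al=np.linspace(0,6.283,181)
cyl=np.vstack([np.c_[.032*np.cos(al),.032*np.sin(al),0*al+z] for z in (.055,.103)])
def f(q):
    p=proj(S,cyl+[q[0],q[1],0]);d=proj(D,cyl+[q[0],q[1],0])
    return [p[:,0].min()-(b([(153,0)])[0][0]),p[:,0].max()-b([(323,0)])[0][0],p[:,1].min()-b([(0,186)])[0][1],p[:,1].max()-b([(0,390)])[0][1],d[:,0].min()-a([(704,0)])[0][0],d[:,1].min()-a([(0,117)])[0][1],d[:,1].max()-a([(0,254)])[0][1]]
s=least_squares(f,[.665,.073]);print(s.x,np.round(s.fun,1))
E
```

```text
[0.6614 0.0745 0.    ] [0.6663 0.076  0.    ]
0.036 [ 0.5636  0.0829 -0.0133] [[0.6, 1.6], [0.0, 1.5], [-1.0, -0.1], [-0.1, 0.5], [1.0, 2.7]]
0.038 [ 0.5636  0.0811 -0.0247] [[0.4, 1.2], [0.0, 1.3], [-0.8, -0.6], [-0.1, 0.3], [0.5, 1.4]]
0.04 [ 0.5638  0.0798 -0.036 ] [[0.3, 0.6], [0.0, 1.0], [-0.4, -1.2], [-0.1, -0.0], [0.1, 0.3]]
0.042 [ 0.564   0.0787 -0.0455] [[0.3, -0.1], [0.1, 0.5], [-0.0, -1.8], [-0.1, -0.4], [-0.2, -0.7]]
[0.66239789 0.07494567] [-0.7  0.3  0.1  1.3 -1.6  0.3  0.5]
```

Side crop: scoop rim from (490,285) to (662,287), hovering level. The post base is at (755,310) and the scene post base at (247,432), so the pocket must go 100 mm forward and 4 mm towards -y.

Request:
jog_arm(turn=[[0, 0, 0], [0, 0, 0], [0, 0, 0], [0, 0, 0], [0, 0, 0], [0, 0, 0], [0, 0, 0], [0, 0, 0], [0, 0, 0]], translation=[[-0.005, -0.004, 0], [-0.02, -0.004, 0], [-0.035, -0.004, 0], [-0.05, -0.004, 0], [-0.065, -0.004, 0], [-0.08, -0.004, 0], [-0.095, -0.004, 0], [-0.1, -0.004, 0], [-0.1, -0.004, 0]], grip=[0.9, 0.9, 0.9, 0.9, 0.9, 0.9, 0.9, 0.9, 0.9])

```text
clock: 8.07
tool_pos: [0.5765, 0.0717, 0.0686]
eef_rot: [0.0, 1.0, 0.0, 0.0]
contact_force: [0.4, -1.1, -1.1]
opening: 0.153
finger_force: 60.0
```

```bash
python3 - <<'E'
from m import *
s=r.get_state();print(s['clock'],s['tool_pos'],np.rad2deg(yaw()),s['contact_force'])
i=cams.snapshot('scene');j=cams.snapshot('side')
f=lambda im,x,y,w,h,k:cv2.resize(im[y:y+h,x:x+w],None,fx=k,fy=k,interpolation=cv2.INTER_CUBIC)
o=np.zeros((480,800,3),np.uint8);o[:,:400]=f(i,235,235,100,120,4);o[:,400:]=f(j,340,210,100,120,4)
cv2.imwrite('pics/w4.png',o[...,::-1])
E
```

```text
8.075 [0.57645104 0.07165174 0.06861164] 179.9761538138529 [ 0.39642123 -1.0541801  -1.11451946]
```

View pics/w4.png

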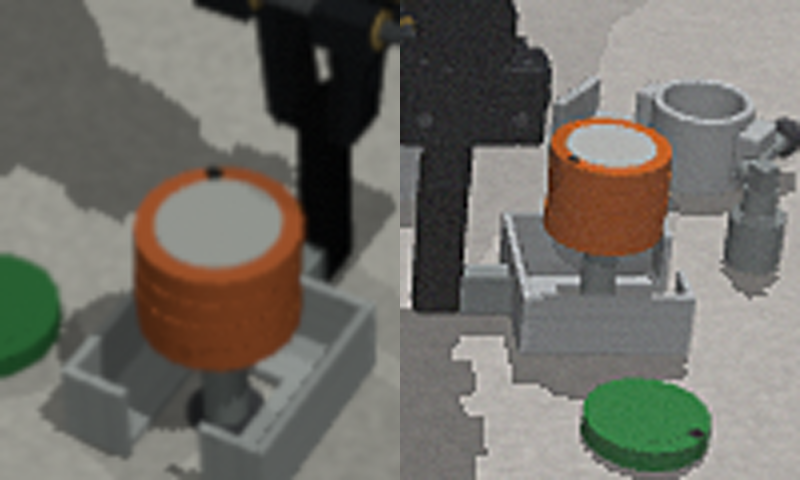

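```bash
python3 - <<'E'
from m import *
S=cams.camera_params('scene');D=cams.camera_params('side')
a=lambda l:[(340+(x-400)/4-.4,210+y/4-.4) for x,y in l]
b=lambda l:[(235+x/4-.4,235+y/4-.4) for x,y in l]
for z in(.038,.041):
  q,e=fit([(D,[(-.045,-.045,z),(.045,-.045,z),(-.045,.045,z),(.045,-.045,z-.035)],a([(520,291),(692,293),(503,216),(690,352)])),(S,[(.045,-.045,z),(-.045,.045,z)],b([(66,366),(374,308)]))],[.664,.077,0]);print(z,q.round(4),e.tolist())
print(proj(S,np.array([[.664,.075,.055],[.664,.075,0]])),proj(D,np.array([[.664,.075,.055],[.664,.075,0]])))
E
```

```text
0.038 [ 0.6612  0.0739 -0.0041] [[0.2, 1.8], [0.0, 1.2], [-0.8, -1.1], [-1.4, 0.4], [-1.0, 2.7], [0.9, 0.2]]
0.041 [ 0.6618  0.0732 -0.0282] [[0.1, 0.5], [0.1, 0.5], [-0.0, -2.4], [-1.3, -0.3], [-1.9, 0.7], [0.6, -0.4]]
[[289.38257677 313.8798831 ]
 [290.72906588 338.1713411 ]] [[389.67862498 265.8669457 ]
 [387.34751184 287.44935779]]
```

The crop shows the post inside the slot, with the stack centred over the pocket to about 3 mm. Lifting now.

Request:
jog_arm(turn=[[0, 0, 0], [0, 0, 0], [0, 0, 0], [0, 0, 0], [0, 0, 0], [0, 0, 0], [0, 0, 0], [0, 0, 0], [0, 0, 0], [0, 0, 0], [0, 0, 0], [0, 0, 0], [0, 0, 0]], translation=[[-0.002, 0.001, -0.002], [-0.002, 0.001, -0.012], [-0.002, 0.001, -0.024], [-0.002, 0.001, -0.034], [-0.002, 0.001, -0.039], [-0.002, 0.001, -0.043], [-0.002, 0.001, -0.047], [-0.002, 0.001, -0.051], [-0.002, 0.001, -0.056], [-0.002, 0.001, -0.064], [-0.002, 0.001, -0.074], [-0.002, 0.001, -0.08], [-0.002, 0.001, -0.08]], grip=[0.9, 0.9, 0.9, 0.9, 0.9, 0.9, 0.9, 0.9, 0.9, 0.9, 0.9, 0.9, 0.9])

```text
clock: 9.8
tool_pos: [0.5789, 0.0731, 0.1492]
eef_rot: [-0.0, 1.0, 0.0, 0.001]
contact_force: [-0.7, 0.2, -3.3]
opening: 0.154
finger_force: 60.0
```

```bash
python3 - <<'E'
from m import *
s=r.get_state();print(s['clock'],s['tool_pos'],np.rad2deg(yaw()),s['contact_force'],s['moment'])
i=cams.snapshot('scene');j=cams.snapshot('side')
f=lambda im,x,y,w,h,k:cv2.resize(im[y:y+h,x:x+w],None,fx=k,fy=k,interpolation=cv2.INTER_CUBIC)
o=np.zeros((480,800,3),np.uint8);o[:,:400]=f(i,235,195,100,120,4);o[:,400:]=f(j,340,180,100,120,4)
cv2.imwrite('pics/w5.png',o[...,::-1])
E
```

```text
9.8 [0.57889201 0.07313235 0.14921137] -179.99074467016715 [-0.7413352   0.18675649 -3.31810925] [ 0.04916985  0.22316494 -0.01656082]
```

View pics/w5.png

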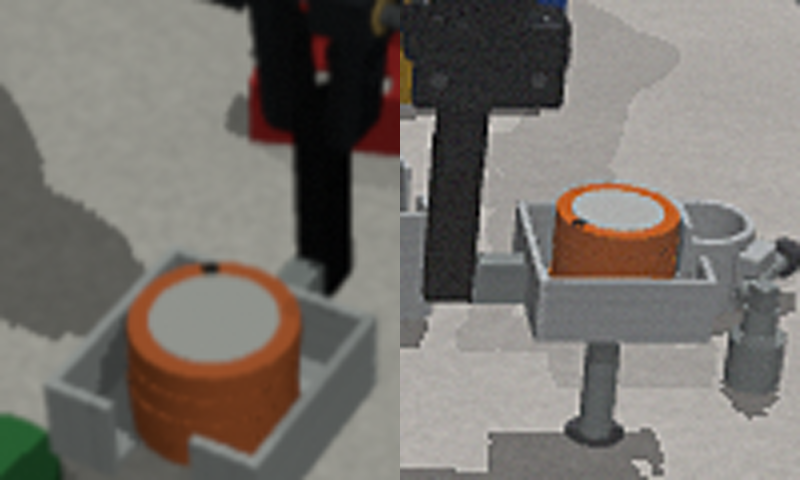

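All four tags are in the scoop and off the post: the stack is at side (618,235) in the pocket and the bare post at (600,390). Carrying it to the strike next.

Request:
jog_arm(turn=[[0, 0, 0], [0, 0, 0], [0, 0, -0.005], [0, 0, -0.01], [0, 0, -0.015], [0, 0, -0.02], [0, 0, -0.02], [0, 0, -0.02], [0, 0, -0.02], [0, 0, -0.02], [0, 0, -0.02], [0, 0, -0.02], [0, 0, -0.02], [0, 0, -0.02], [0, 0, -0.02], [0, 0, -0.02], [0, 0, -0.02], [0, 0, -0.02]], translation=[[0.002, -0.005, 0], [0.006, -0.017, 0], [0.012, -0.036, 0], [0.021, -0.061, 0], [0.03, -0.088, 0], [0.039, -0.115, 0], [0.048, -0.142, 0], [0.057, -0.167, 0], [0.063, -0.186, 0], [0.067, -0.198, 0], [0.068, -0.202, 0.003], [0.068, -0.202, 0.015], [0.068, -0.202, 0.033], [0.068, -0.202, 0.052], [0.068, -0.202, 0.068], [0.068, -0.202, 0.078], [0.068, -0.202, 0.083], [0.068, -0.202, 0.085]], grip=[0.9, 0.9, 0.9, 0.9, 0.9, 0.9, 0.9, 0.9, 0.9, 0.9, 0.9, 0.9, 0.9, 0.9, 0.9, 0.9, 0.9, 0.9])

```text
clock: 12.15
tool_pos: [0.5104, -0.1283, 0.0643]
eef_rot: [-0.011, 1.0, 0.0, -0.0]
contact_force: [-4.8, 2.6, 20.0]
opening: 0.153
finger_force: 60.0
```

```bash
python3 - <<'E'
from m import *
s=r.get_state();print(s['clock'],s['tool_pos'],np.rad2deg(yaw()),s['contact_force'],s['moment'])
i=cams.snapshot('scene');j=cams.snapshot('side')
f=lambda im,x,y,w,h,k:cv2.resize(im[y:y+h,x:x+w],None,fx=k,fy=k,interpolation=cv2.INTER_CUBIC)
o=np.zeros((480,800,3),np.uint8);o[:,:320]=f(i,100,170,160,240,2);o[:,320:]=f(j,310,240,160,160,3)
cv2.imwrite('pics/w6.png',o[...,::-1])
E
```

```text
12.15 [ 0.51036466 -0.12826126  0.06429436] -178.7904661366978 [-4.82664729  2.56983301 19.95690219] [ 0.44338361  1.17696688 -0.01470786]
```

View pics/w6.png

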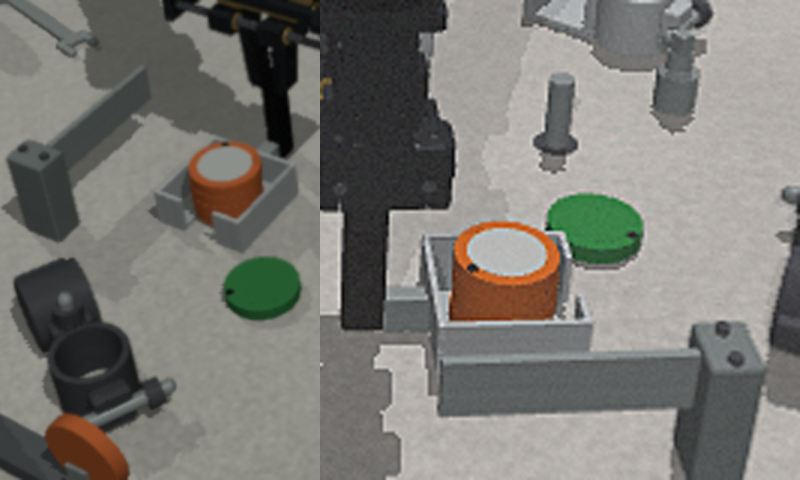

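The stack of four is in the scoop on the board at side panel (505,270), on the +y side of the blade and clear of the post. I ease the press and slide under.

Request:
jog_arm(turn=[[0, 0, 0], [0, 0, 0], [0, 0, 0], [0, 0, 0], [0, 0, 0], [0, 0, 0], [0, 0, 0], [0, 0, 0], [0, 0, 0], [0, 0, 0], [0, 0, 0], [0, 0, 0], [0, 0, 0], [0, 0, 0]], translation=[[0, 0, -0.001], [0, -0.003, -0.001], [0, -0.01, -0.001], [0, -0.02, -0.001], [0, -0.032, -0.001], [0, -0.044, -0.001], [0, -0.056, -0.001], [0, -0.068, -0.001], [0, -0.08, -0.001], [0, -0.092, -0.001], [0, -0.104, -0.001], [0, -0.115, -0.001], [0, -0.12, -0.001], [0, -0.12, -0.001]], grip=[0.9, 0.9, 0.9, 0.9, 0.9, 0.9, 0.9, 0.9, 0.9, 0.9, 0.9, 0.9, 0.9, 0.9])

```text
clock: 14.0
tool_pos: [0.5126, -0.2495, 0.0644]
eef_rot: [-0.01, 1.0, -0.0, -0.0]
contact_force: [-2.3, -0.3, -0.5]
opening: 0.152
finger_force: 60.0
```

Request:
jog_arm(turn=[[0, 0, 0], [0, 0, 0], [0, 0, 0], [0, 0, 0], [0, 0, 0], [0, 0, 0], [0, 0, 0], [0, 0, 0], [0, 0, 0], [0, 0, 0], [0, 0, 0], [0, 0, 0]], translation=[[0, -0.004, 0], [0, -0.013, 0], [0, -0.024, 0], [0, -0.036, 0], [0, -0.048, 0], [0, -0.06, 0], [0, -0.072, 0], [0, -0.084, 0], [0, -0.095, 0], [0, -0.102, 0], [0, -0.105, 0], [0, -0.105, 0]], grip=[0.9, 0.9, 0.9, 0.9, 0.9, 0.9, 0.9, 0.9, 0.9, 0.9, 0.9, 0.9])

```text
clock: 15.5
tool_pos: [0.5148, -0.3541, 0.0644]
eef_rot: [-0.01, 1.0, -0.0, -0.0]
contact_force: [-1.0, 1.2, 0.8]
opening: 0.153
finger_force: 60.0
```

```bash
python3 - <<'E'
from m import *
s=r.get_state();print(s['clock'],s['tool_pos'],np.rad2deg(yaw()),s['contact_force'],s['moment'])
i=cams.snapshot('scene');j=cams.snapshot('side')
f=lambda im,x,y,w,h,k:cv2.resize(im[y:y+h,x:x+w],None,fx=k,fy=k,interpolation=cv2.INTER_CUBIC)
o=np.zeros((480,800,3),np.uint8);o[:,:320]=f(i,60,150,160,240,2);o[:,320:]=f(j,290,260,160,160,3)
cv2.imwrite('pics/w7.png',o[...,::-1])
E
```

```text
15.5 [ 0.51484687 -0.3540566   0.06442807] -178.84368388013834 [-0.97527086  1.17396556  0.8330096 ] [0.0677391  0.15020211 0.05531514]
```

View pics/w7.png

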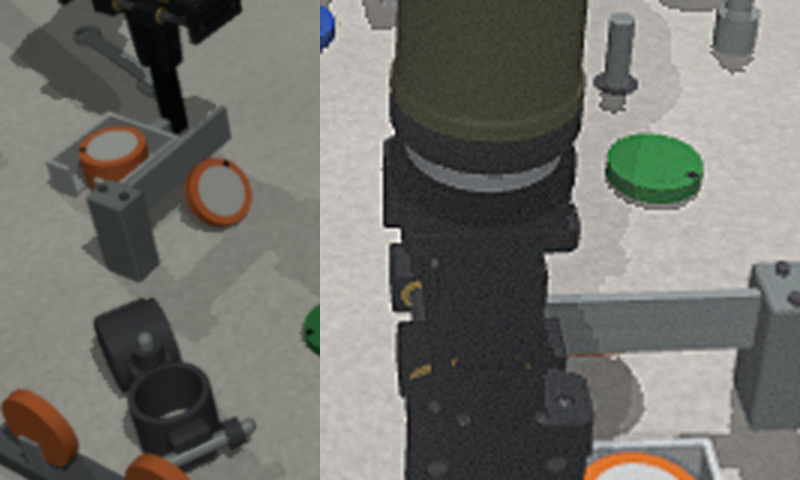

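The struck tag is off on the far side of the blade at scene panel (220,190), and the scoop with three tags is past the blade at (113,145). Releasing and retreating straight up.

Request:
jog_arm(turn=[[0, 0, 0], [0, 0, 0], [0, 0, 0], [0, 0, 0], [0, 0, 0], [0, 0, 0], [0, 0, 0], [0, 0, 0], [0, 0, 0], [0, 0, 0], [0, 0, 0], [0, 0, 0], [0, 0, 0], [0, 0, 0], [0, 0, 0], [0, 0, 0]], translation=[[0, 0, 0], [0, 0, 0], [0, 0, 0], [0, 0, 0], [0, 0, 0], [0, 0, -0.01], [0, 0, -0.03], [0, 0, -0.06], [0, 0, -0.1], [0, 0, -0.14], [0.03, 0, -0.17], [0.08, 0, -0.18], [0.12, 0, -0.18], [0.12, 0, -0.18], [0.12, 0, -0.18], [0.12, 0, -0.18]], grip=[0.5, 0.5, 0.5, 0.5, 0.5, 0.5, 0.5, 0.5, 0.5, 0.5, 0.5, 0.5, 0.5, 0.5, 0.5, 0.5])

```text
clock: 17.6
tool_pos: [0.3967, -0.356, 0.2449]
eef_rot: [-0.011, 1.0, -0.0, 0.001]
contact_force: [0.8, -0.1, -0.8]
opening: 0.501
finger_force: 0.0
```

```bash
python3 - <<'E'
from m import *
s=r.get_state();print(s['clock'],s['tool_pos'],s['opening'],s['contact_force'])
i=cams.snapshot('scene');j=cams.snapshot('side')
f=lambda im,x,y,w,h,k:cv2.resize(im[y:y+h,x:x+w],None,fx=k,fy=k,interpolation=cv2.INTER_CUBIC)
o=np.zeros((480,800,3),np.uint8);o[:,:320]=f(i,60,150,160,240,2);o[:,320:]=f(j,290,320,160,160,3)
cv2.imwrite('pics/w8.png',o[...,::-1])
E
```

```text
17.6 [ 0.39672862 -0.3559947   0.24489754] 0.5010676521696342 [ 0.7523755  -0.10607645 -0.76239159]
```

View pics/w8.png

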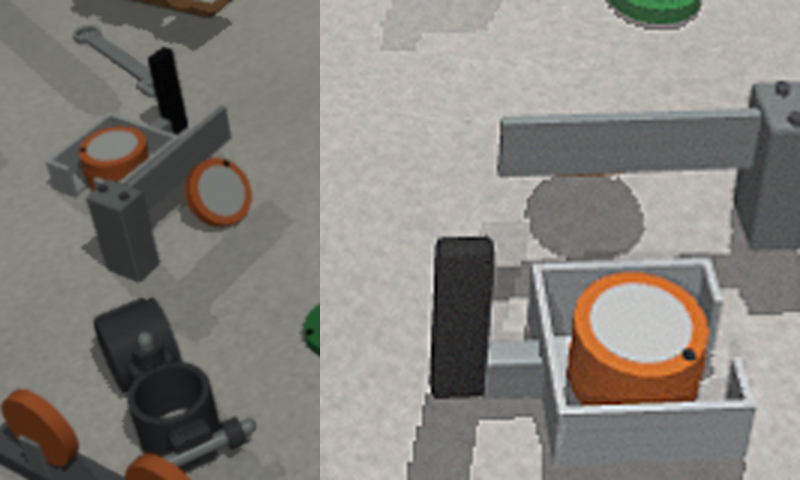

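The scoop stands clear of the blade and let go, with three tags level in it at (640,330). The struck tag rests beyond the blade, away from the scoop. Handing in.

```bash
python3 -c "
from plant import r
print(r.finish_job())"
```

```text
the job is handed in; nothing more can be done
None
```

The job is done and handed in at 17.7 s: the shallow scoop took all four orange tags, the blade knocked off the top one (it leans against the far side of the blade), and the scoop stands released on the board, clear of the blade, with three level tags in it.

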